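# Close the sample vents and log the round

## Robot

A 6-joint arm with a two-finger parallel gripper is mounted at the origin on the work surface. World frame = base frame: x ahead of the robot, y to its left, z up, the work surface at z = 0. Lengths are in m, angles in rad, forces in N, time in s.
With the tool pointing down it reaches from about 0.35 to 0.975 m from the base axis. Payload 4.9 kg.
Tool frame: the origin (TCP) lies midway between the tips of the shut fingers; the grasp point (between the pads) lies 19 mm behind it (ctrl.hold_point_z is the distance from the TCP to the grasp point, in m); z points along the fingers, y is the line along which they close (so a half turn about z gives the same grasp; the last joint's range is limited). The gripper opens to 85 mm and grips with 20 to 120 N. Pads are 22 mm wide; open, the fingers measure 114 mm over their backs; the gripper's body (76 mm by 85 mm) begins 54 mm behind the grasp point. The pads swing forward as they close: fully open they stand 13 mm farther back than shut.
Start: joints at [-1.368, 0.053, 1.613, -0, 1.476, -0.119], TCP at [0.198, -0.593, 0.231] pointing down, gripper open.
Joint ranges: [-3.01, 3.01], [-1.01, 2.22], [0.06, 2.58], [-1.02, 4.17], [0.09, 2.62], [-3.14, 3.14]. Speed limits (rad/s): [2.57, 2.57, 3.14, 3.14, 3.14, 3.14].

## Interface

Orientations are given as a rotation vector (axis times angle).
In Python, from station import status, viewer, finish_job, ctrl gives the robot as it stands.
- The arm moves only by the shell command python3 -m jog 'ROWS' [FORCE]. ROWS is JSON, a list of rows, each a list of 7 numbers: the turn, a rotation vector about the tool's x, y, z each as a share of 5 degrees, from -1 to 1, then the shift along the tool's x, y, z each as a share of 30 mm, from -1 to 1, then the opening, from -1 (shut) to 1 (fully open). A call has 1 to 5 rows; each row shifts and turns the commanded pose from where the row before left it, along the tool's axes as they then stand; what a row does not reach is not made up. A row lasts 1/8 s, in which the tool goes at most 62.5 mm and 10.7 degrees, less where a joint would pass 70% of its speed; a pose out of reach is approached as far as the arm can. A call with a number of a shift or a turn outside -1 to 1 is refused whole. A call with a gripper value outside its range is refused whole. The fingers move at their own pace and stop on an object; FORCE is the grip in N (left out, the last holds). Time passes only in rows, so rows that do not move let the fingers close. It gives the time, the measured TCP pose, the force, the opening and the grip force at its end, in the units of the state.
- status.get_obs(): the state, without advancing time (a new reading comes with each control period).
- viewer.get_image(name): name is "side" or "top"; returns a dict with "img" (420x560x3 uint8, red, green, blue), "fovy" (degrees; the focal length in pixels is half the picture's height over the tangent of half this angle, whatever the lens; pixels are square), "cx", "cy" (the principal point, pixels), "distortion" ([k1, k2, p1, p2, k3] as OpenCV has them; the pictures are not rectified), "rvec" (rotation vector, rad) and "tvec" (3), from world to camera coordinates, as OpenCV has them. Camera axes: x right, y down, z forward; pixel columns grow to the right and rows downward; lengths in m; the calibration is good to about 2 mm. A picture is of the moment at which its call begins. There is no depth.
- finish_job(): hands the job in; it is judged then, once.
The state is a dict: "t": time; "q": joint angles; "dq": joint speeds; "effort": joint torques, N m; "tool_pos": TCP position; "tool_rot": TCP orientation; "contact_force": force on the tool from outside, world axes, zero at the start; "wrist_torque": the same for the moment, N m; "opening": finger opening in m; "grip_force": force on a finger pad.
Only numpy, scipy, OpenCV 4.12 (cv2) and the standard library are available. Lean on these libraries where they do the work, as an engineer would, in place of code of your own. Each camera call takes 0.05 s, during which the arm holds its last target. There are 200 camera calls.

## Task

Close the three sample tubes by pressing the vent button in each stopper fully in with a light fingertip touch: the tallest tube first, then the middle one, then the shortest; then tap the crown of the sensor dome lightly, so that it dips and springs back, to log the round. Only touch: the tubes stay standing in the rack, never lifted, nothing is pressed hard (stay under about 15 N), and everything else on the shelf is left alone.

Things in the scene. Friction and masses are not known exactly. Their poses are not given: they have to be found in the camera images.
- rack: light wooden test-tube rack fixed to the shelf, 80 (x) x 200 (y) mm, 72 mm high; origin at the centre of its underside, own z up; three tubes stand in a row along its y axis, at y = -60, 0 and +60 mm, in any order
- tube_tall: the tallest sealed glass tube, 24 mm across, loose in its 26 mm rack hole, standing on a sprung seat in the rack 26 mm above the shelf, which stays up until pushed with about 4 N, then gives by up to 8 mm at 1.2 N per mm and returns; glass 115 mm long, on it a black rubber stopper 28 mm across and 14 mm thick; origin at the centre of its underside, z along the tube, up
- tall_top (a point): centre of the top of the vent button in the tallest tube's stopper: a plain white round button 18 mm across, standing 9 mm proud of the stopper when out; the point moves with the button and is 164 mm above the shelf while the button is out
- button_tall (a joint): how far the tallest tube's vent button is pushed in (m): 0 out, 0.007 fully in (then still 2 mm proud of the stopper); it slides straight down against about 3 N of friction, has no spring and stays where it is left
- tube_mid: the middle-height sealed glass tube, 24 mm across, loose in its 26 mm rack hole, standing on a sprung seat in the rack 26 mm above the shelf, which stays up until pushed with about 4 N, then gives by up to 8 mm at 1.2 N per mm and returns; glass 95 mm long, on it a black rubber stopper 28 mm across and 14 mm thick; origin at the centre of its underside, z along the tube, up
- mid_top (a point): centre of the top of the vent button in the middle-height tube's stopper: a plain white round button 18 mm across, standing 9 mm proud of the stopper when out; the point moves with the button and is 144 mm above the shelf while the button is out
- button_mid (a joint): how far the middle-height tube's vent button is pushed in (m): 0 out, 0.007 fully in (then still 2 mm proud of the stopper); it slides straight down against about 3 N of friction, has no spring and stays where it is left
- tube_short: the shortest sealed glass tube, 24 mm across, loose in its 26 mm rack hole, standing on a sprung seat in the rack 26 mm above the shelf, which stays up until pushed with about 4 N, then gives by up to 8 mm at 1.2 N per mm and returns; glass 75 mm long, on it a black rubber stopper 28 mm across and 14 mm thick; origin at the centre of its underside, z along the tube, up
- short_top (a point): centre of the top of the vent button in the shortest tube's stopper: a plain white round button 18 mm across, standing 9 mm proud of the stopper when out; the point moves with the button and is 124 mm above the shelf while the button is out
- button_short (a joint): how far the shortest tube's vent button is pushed in (m): 0 out, 0.007 fully in (then still 2 mm proud of the stopper); it slides straight down against about 3 N of friction, has no spring and stays where it is left
- sensor: foot of the sensor, a white disc 96 mm across and 18 mm high, fixed to the shelf; origin at the centre of its underside
- dome_top (a point): crown of the pale blue plastic sensor dome (80 mm across, smooth and round-topped) on that foot; 77 mm above the shelf when not pressed; moves with the dome
- dome (a joint): how far the dome is pressed down on its foot (m): 0 up, 0.012 on its stop; a spring lets it start at about 1.2 N, asks 2.8 N at 2 mm and 10.8 N at 12 mm, and returns it; a tap registers at 2 mm
- weight: slate calibration weight, 56 mm across, with an upright steel ring on top, 96 mm high overall; loose (to be left alone); origin at the centre of its underside
- thermometer: brass thermometer standing on a round foot 52 mm across, 126 mm high; loose (to be left alone); origin at the centre of its underside
- jar: small lidded jar, 48 mm across, 55 mm high; loose (to be left alone); origin at the centre of its underside
- bottle: small bottle, 50 mm across, 110 mm high; loose (to be left alone); origin at the centre of its underside
- mug: white mug, 76 mm across with a side handle, 80 mm high; loose (to be left alone); origin at the centre of its underside
- screwdriver: screwdriver lying flat to the robot's left; loose (to be left alone)
- logbook: closed log book lying flat at the robot's right, 200 x 140 x 18 mm, fixed; origin at the centre of its underside
Not all that is in view belongs to the job. Leave any blue or purple look-alike of the tube_tall alone.

How it is judged:
By the outcome, as a careful person would: the job done as asked, in the order asked, and still so for the second after the job is handed in, with the robot touching nothing.
It also fails if it takes over 61 s, if anything falls off the work surface, if the arm or the gripper's body presses on something with over 40 N, if the wrist force passes 120 N, or if a joint passes its speed limit or range.

## Working session

There is one attempt and no reset: what is moved stays moved. The work goes in short steps, Python scripts to look and compute and a shell command to move; the robot and the scene stay as the last step left them, time stands still between calls to the robot, and variables do not carry over. Pictures are saved under pics/ and viewed, at most 10 in all, crops included, and the job is handed in when it is done.

```bash
mkdir -p pics; cat > h.py <<'E'
import numpy as np, cv2, pickle
from station import status, viewer, ctrl
def grab(n):
    d=viewer.get_image(n); pickle.dump(d,open(f'{n}.pkl','wb')); return d
def load(n): return pickle.load(open(f'{n}.pkl','rb'))
def K(d):
    f=d['img'].shape[0]/2/np.tan(np.radians(d['fovy'])/2)
    return np.array([[f,0,d['cx']],[0,f,d['cy']],[0,0,1]])
def ray(d,u,v):
    n=cv2.undistortPoints(np.array([[[u,v]]],float),K(d),np.array(d['distortion'],float))[0,0]
    R=cv2.Rodrigues(np.array(d['rvec'],float))[0]; t=np.array(d['tvec'],float).ravel()
    return -R.T@t, R.T@np.array([n[0],n[1],1])
def atz(d,u,v,z):
    c,r=ray(d,u,v); return c+r*(z-c[2])/r[2]
def tri(d1,p1,d2,p2):
    c1,r1=ray(d1,*p1); c2,r2=ray(d2,*p2)
    s=np.linalg.lstsq(np.c_[r1,-r2],c2-c1,rcond=None)[0]
    a,b=c1+s[0]*r1,c2+s[1]*r2
    return (a+b)/2, np.linalg.norm(a-b)
def proj(d,P):
    return cv2.projectPoints(np.array(P,float).reshape(-1,1,3),np.array(d['rvec'],float),np.array(d['tvec'],float),K(d),np.array(d['distortion'],float))[0].reshape(-1,2)
def save(d,name): cv2.imwrite(f'pics/{name}.png',d['img'][:,:,::-1])
E
python3 - <<'E'
from h import *
for n in('side','top'):
    d=grab(n);save(d,n+'0'); print(n,d['fovy'],ray(d,280,210))
o=status.get_obs();print({k:np.round(v,3) for k,v in o.items()})
E
```

```text
side 54.31375299891352 (array([0.04665995, 0.69507894, 0.73947919]), array([ 0.47691191, -0.66986536, -0.56921057]))
top 46.016926752161964 (array([ 0.47852252, -0.00949865,  1.64638098]), array([ 0.06331016, -0.01764973, -0.99807462]))
{'t': np.float64(0.1), 'q': array([-1.368,  0.053,  1.614, -0.   ,  1.476, -0.119]), 'dq': array([-0.001, -0.001, -0.003,  0.001,  0.001,  0.001]), 'effort': array([ 0.0000e+00, -3.9490e+01, -3.7136e+01, -0.0000e+00,  4.0000e-03,
       -0.0000e+00]), 'tool_pos': array([ 0.198, -0.592,  0.23 ]), 'tool_rot': array([-3.099, -0.503,  0.   ]), 'contact_force': array([-0.267,  0.34 , -0.242]), 'wrist_torque': array([ 0.036, -0.012, -0.005]), 'grip_force': np.float64(0.0), 'opening': np.float64(0.085)}
```

View pics/side0.png

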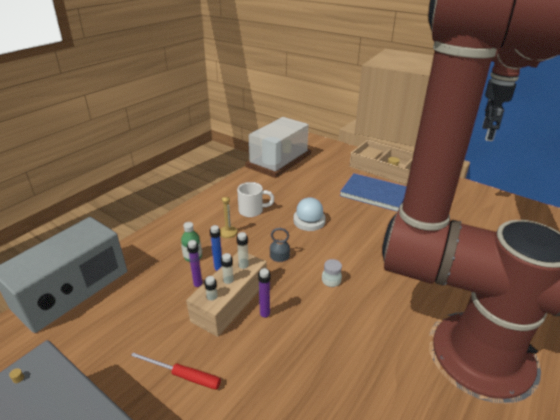

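View pics/top0.png

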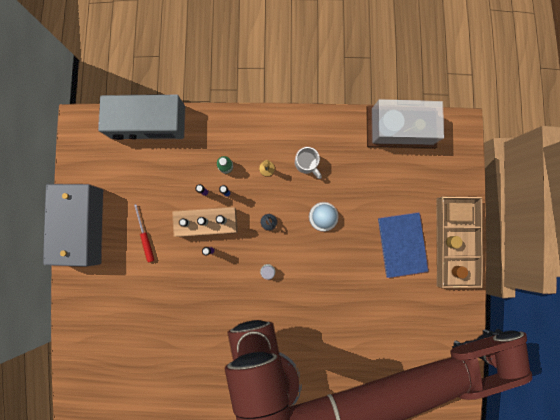

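The side view shows three clear tubes in the rack at about (211,283), (228,260) and (242,240). The look-alikes are purple at (195,245) and (265,275), and blue at (216,233). The top view shows the rack stoppers at (184,222), (202,221) and (220,219), with the look-alikes at (201,189), (224,190) and (208,251). The dome is at (324,216). Next I'll take close crops.

```bash
python3 - <<'E'
from h import *
s=load('side')['img'][215:335,170:330,::-1]; t=load('top')['img'][180:264,170:282,::-1]
cv2.imwrite('pics/c1.png',cv2.resize(s,(800,600),interpolation=cv2.INTER_CUBIC))
cv2.imwrite('pics/c2.png',cv2.resize(t,(784,588),interpolation=cv2.INTER_CUBIC))
E
```

```text
(no output)
```

View pics/c1.png

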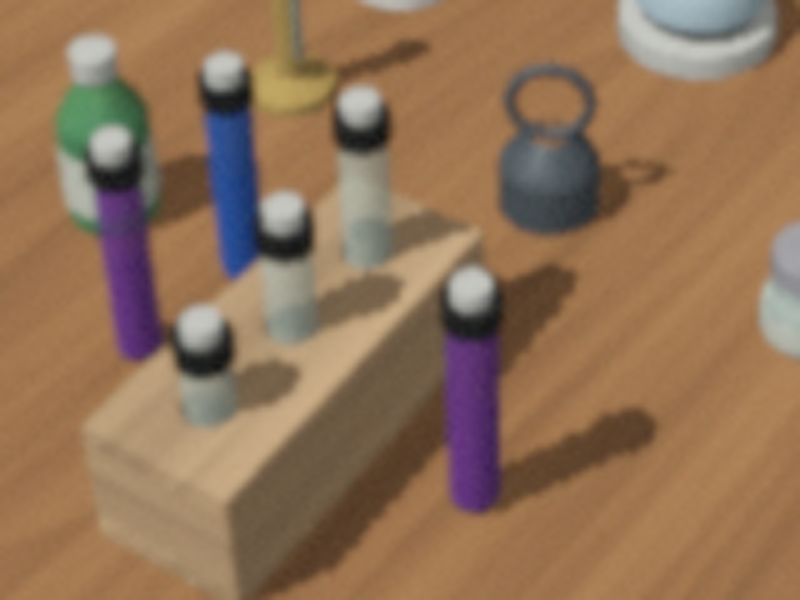

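View pics/c2.png

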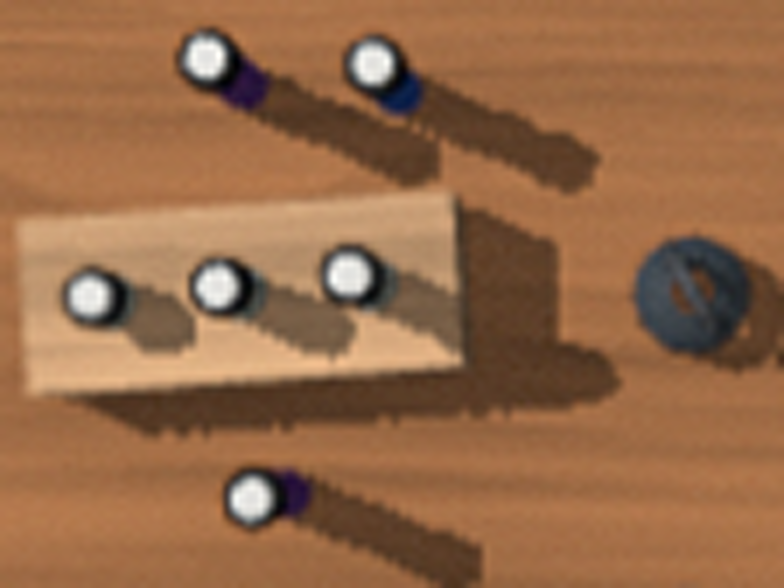

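Choice: the clear tubes in the rack are tall (242,235), mid (227,256) and short (210,279) in the side view. The purple and blue ones outside the rack are rejected. Now I'll triangulate.

```bash
python3 - <<'E'
from h import *
s,t=load('side'),load('top')
S={'tall':(361,99),'mid':(286,206),'short':(202,319)}
T={'tall':(351,275),'mid':(219,287),'short':(91,297)}
img=t['img'].astype(float)
for k,h in zip(S,(.164,.144,.124)):
    ps=[(S[k][0]+.5)/5-.5+170,(S[k][1]+.5)/5-.5+215]
    pt=np.array([(T[k][0]+.5)/7-.5+170,(T[k][1]+.5)/7-.5+180])
    u0,v0=np.round(pt).astype(int); p=img[v0-4:v0+5,u0-4:u0+5].min(2); w=np.clip(p-110,0,80)
    vv,uu=np.mgrid[v0-4:v0+5,u0-4:u0+5]; pc=np.array([(w*uu).sum(),(w*vv).sum()])/w.sum()
    P,g=tri(s,ps,t,pc); print(k,pt.round(2),pc.round(2),P.round(4),'gap',round(g,4),'atz',atz(t,*pc,h).round(4),'side',atz(s,*ps,h).round(4))
# dome: blue blob & foot white
hsv=cv2.cvtColor(t['img'],cv2.COLOR_RGB2HSV)
reg=np.zeros(hsv.shape[:2],np.uint8); reg[195:238,302:346]=1
m=((hsv[...,1]<130)&(hsv[...,2]>90)&(hsv[...,0]>80)&(hsv[...,0]<130)).astype(np.uint8)*reg
c=max(cv2.findContours(m,0,2)[0],key=cv2.contourArea); print('blob',cv2.minEnclosingCircle(c),atz(t,*cv2.minEnclosingCircle(c)[0],.03))
def up(d,x0,x1,y0,y1): return cv2.resize(d['img'][y0:y1,x0:x1,::-1],None,fx=8,fy=8,interpolation=cv2.INTER_CUBIC)
a=up(t,300,348,192,240);b=up(s,286,334,190,238)
cv2.imwrite('pics/dome.png',np.hstack([a,b]))
for n,p in(('weight top',atz(t,269,222,.08)),('thermo',atz(t,267,167,.12)),('jar',atz(t,268,271,.05)),('purp1',atz(t,200.5,188.5,.14)),('blue',atz(t,223,189,.14)),('purp2',atz(t,206,251,.14)),('mug',atz(t,308,160,.08)),('bottle',atz(t,224,163,.11))): print(n,p.round(3))
E
```

```text
tall [219.71 218.86] [219.33 218.83] [0.5438 0.1464 0.1615] gap 0.0006 atz [0.544  0.1464 0.164 ] side [0.5414 0.1486 0.164 ]
mid [200.86 220.57] [200.44 220.52] [0.5384 0.2061 0.1417] gap 0.0017 atz [0.539  0.2063 0.144 ] side [0.5358 0.2076 0.144 ]
short [182.57 222.  ] [182.17 221.92] [0.5343 0.266  0.122 ] gap 0.0015 atz [0.5348 0.2662 0.124 ] side [0.532 0.267 0.124]
blob ((324.1797790527344, 215.78651428222656), 12.754888534545898) [ 0.56362669 -0.1831673   0.03      ]
weight top [ 0.539 -0.003  0.08 ]
thermo [0.709 0.005 0.12 ]
jar [ 0.383 -0.001  0.05 ]
purp1 [0.638 0.209 0.14 ]
blue [0.637 0.139 0.14 ]
purp2 [0.446 0.188 0.14 ]
mug [ 0.739 -0.125  0.08 ]
bottle [0.722 0.141 0.11 ]
```

View pics/dome.png

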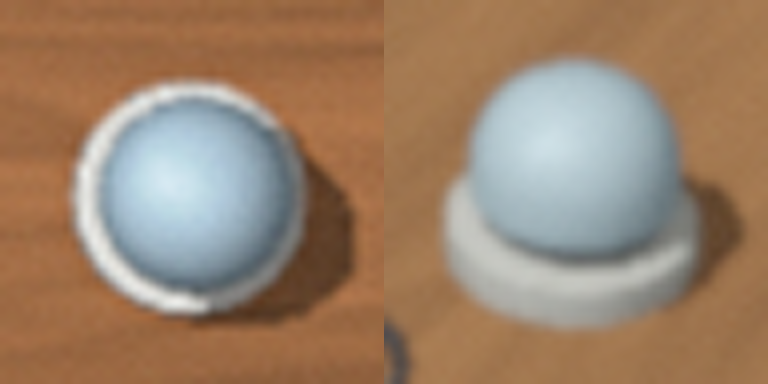

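The measured heights (161, 142 and 122 mm) agree with the nominal ones to about 2 mm, and the tubes are 60 mm apart as stated. The dome crop shows the foot centre at about (323.1,216.1) in the top view. I'll travel high towards the tall tube with the gripper shut.

```bash
python3 - <<'E'
from h import *
s,t=load('side'),load('top')
print('foot top',atz(t,323.2,216.2,.018),'dome top-view',atz(t,324.6,215.8,.037))
print('dome side', atz(s,286+(575-384)/8-.5,190+155/8-.5,.037))
E
python3 -m jog '[[0,0,0,0.93,-0.98,0,-1],[0,0,0,0.93,-0.98,0,-1],[0,0,0,0.93,-0.98,0,-1],[0,0,0,0.93,-0.98,0,-1],[0,0,0,0.93,-0.98,0,-1]]'
python3 -m jog '[[0,0,0,0.93,-0.98,0,-1],[0,0,0,0.93,-0.98,0,-1],[0,0,0,0.93,-0.98,0,-1],[0,0,0,0.93,-0.98,0,-1],[0,0,0,0.93,-0.98,0,-1]]'
python3 -m jog '[[0,0,0,0.93,-0.98,0,-1],[0,0,0,0.93,-0.98,0,-1],[0,0,0,0.93,-0.98,0,-1],[0,0,0,0.93,-0.98,0,-1],[0,0,0,0.93,-0.98,0,-1]]'
```

```text
foot top [ 0.56285715 -0.18121462  0.018     ] dome top-view [ 0.56322847 -0.18379253  0.037     ]
dome side [ 0.56732365 -0.1896541   0.037     ]
t: 0.72
tool_pos: [0.2838, -0.4078, 0.2307]
tool_rot: [-3.1, -0.503, 0.0]
contact_force: [0.7, -0.0, 0.8]
opening: -0.0001
grip_force: 0.0
t: 1.35
tool_pos: [0.3695, -0.2244, 0.2309]
tool_rot: [-3.101, -0.503, 0.0]
contact_force: [-0.5, -0.5, 0.5]
opening: 0.0002
grip_force: 0.0
t: 1.98
tool_pos: [0.4553, -0.0408, 0.2309]
tool_rot: [-3.101, -0.503, 0.001]
contact_force: [0.5, 0.2, -0.2]
opening: 0.0004
grip_force: 0.0
```

```bash
python3 -m jog '[[0,0,0,0.93,-0.98,0,-1],[0,0,0,0.93,-0.98,0,-1],[0,0,0,0.93,-0.98,0,-1],[0,0,0,0.93,-0.98,0,-1],[0,0,0,0.6,-0.6,0,-1]]'
python3 -m jog '[[0,0,0,0,0,0,-1],[0,0,0,0,0,0,-1]]'
cat > go.py <<'E'
import sys
from h import *
from scipy.spatial.transform import Rotation as R
o=status.get_obs(); r=R.from_rotvec(o['tool_rot']); tgt=np.array(list(map(float,sys.argv[1:4])))
print('z axis',r.as_matrix()[:,2].round(4),'pos',np.array(o['tool_pos']).round(4),'shift/30mm',(r.inv().apply(tgt-o['tool_pos'])/.03).round(3), 'F',np.round(o['contact_force'],2))
E
python3 go.py .543 .1470 .172
```

```text
t: 2.6
tool_pos: [0.5354, 0.1291, 0.2306]
tool_rot: [-3.1, -0.505, 0.002]
contact_force: [-0.4, -0.3, 0.2]
opening: -0.0
grip_force: 0.0
t: 2.85
tool_pos: [0.5348, 0.127, 0.2308]
tool_rot: [3.101, 0.503, -0.002]
contact_force: [-0.0, -0.6, -0.3]
opening: 0.0001
grip_force: 0.0
z axis [-1.e-03 -5.e-04 -1.e+00] pos [0.5348 0.127  0.2308] shift/30mm [ 0.473 -0.548  1.96 ] F [-0.03 -0.61 -0.31]
```

```bash
python3 -m jog '[[0,0,0,0.47,-0.55,0,-1],[0,0,0,0,0,0.8,-1],[0,0,0,0,0,0.8,-1],[0,0,0,0,0,0,-1],[0,0,0,0,0,0,-1]]'
python3 - <<'E'
from h import *
s=grab('side');t=grab('top')
p=status.get_obs()['tool_pos']; print(p, proj(s,[p]),proj(t,[p]))
a=cv2.resize(s['img'][190:310,190:290,::-1],(500,600),interpolation=cv2.INTER_CUBIC)
b=cv2.resize(t['img'][180:300,170:230,::-1],(300,600),interpolation=cv2.INTER_CUBIC)
cv2.imwrite('pics/over.png',np.hstack([a,b]))
E
```

```text
t: 3.48
tool_pos: [0.544, 0.1477, 0.1844]
tool_rot: [-3.101, -0.503, -0.002]
contact_force: [-0.2, 0.9, -0.5]
opening: -0.0001
grip_force: 0.0
[0.54432346 0.14768711 0.18496251] [[240.67670829 226.35814801]] [[218.1514368  218.37902088]]
```

View pics/over.png

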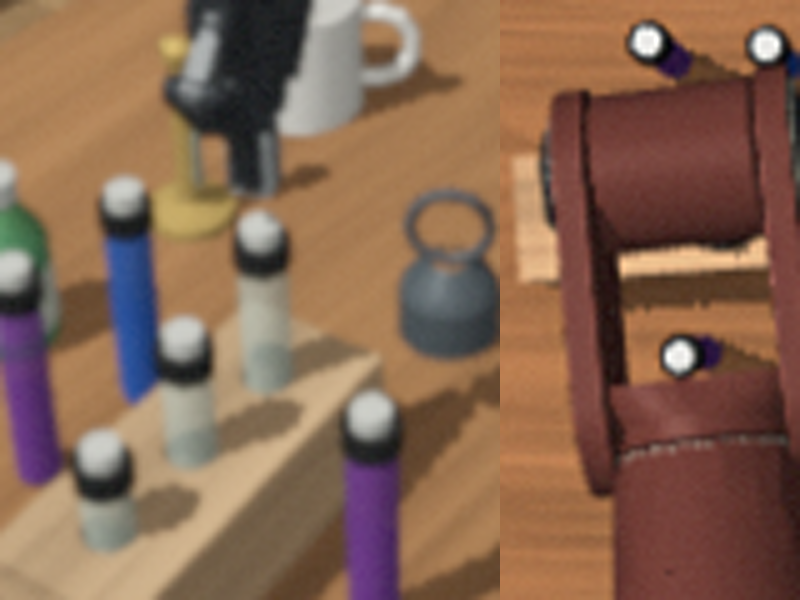

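The shut tip sits directly above the tall tube's button at about (240.6,228), against a projected (240.7,226.4). The tips and the button line up, so I'll descend with force readings.

```bash
f(){ grep -E '^t:|tool_pos|contact' | tr '\n' ' '; echo; }
python3 -m jog '[[0,0,0,0,0,0.4,-1],[0,0,0,0,0,0.13,-1],[0,0,0,0,0,0,-1]]' |f
python3 -m jog '[[0,0,0,0,0,0.1,-1],[0,0,0,0,0,0,-1]]' |f
python3 -m jog '[[0,0,0,0,0,0.1,-1],[0,0,0,0,0,0,-1]]' |f
python3 -m jog '[[0,0,0,0,0,0.1,-1],[0,0,0,0,0,0,-1]]' |f
```

```text
t: 3.95 tool_pos: [0.543, 0.1475, 0.1665] contact_force: [0.0, -0.3, 0.0] 
t: 4.2 tool_pos: [0.5434, 0.1475, 0.1643] contact_force: [0.4, 0.1, 0.1] 
t: 4.45 tool_pos: [0.5437, 0.1476, 0.1618] contact_force: [-0.6, -0.3, 2.3] 
t: 4.7 tool_pos: [0.5434, 0.1476, 0.1583] contact_force: [0.4, -0.8, 1.4]
```

```bash
f(){ grep -E '^t:|tool_pos|contact' | tr '\n' ' '; echo; }
python3 -m jog '[[0,0,0,0,0,0.08,-1],[0,0,0,0,0,0,-1],[0,0,0,0,0,0,-1]]' |f
python3 -m jog '[[0,0,0,0,0,0.06,-1],[0,0,0,0,0,0,-1],[0,0,0,0,0,0,-1]]' |f
```

```text
t: 5.08 tool_pos: [0.5437, 0.1476, 0.1564] contact_force: [0.2, 0.4, 3.8] 
t: 5.45 tool_pos: [0.5439, 0.1476, 0.155] contact_force: [-0.1, 0.1, 5.1]
```

```bash
f(){ grep -E '^t:|tool_pos|contact' | tr '\n' ' '; echo; }
python3 -m jog '[[0,0,0,0,0,0.06,-1],[0,0,0,0,0,0,-1],[0,0,0,0,0,0,-1]]' |f
python3 -m jog '[[0,0,0,0,0,0.05,-1],[0,0,0,0,0,0,-1],[0,0,0,0,0,0,-1]]' |f
```

```text
t: 5.82 tool_pos: [0.5442, 0.1477, 0.1537] contact_force: [-0.8, 0.2, 7.5] 
t: 6.2 tool_pos: [0.5445, 0.1477, 0.1527] contact_force: [-0.9, -0.4, 8.2]
```

The force climbed past 4 N to 8 N, so the button is bottomed and the seat is giving slightly. I'll lift off and go to the mid tube.

```bash
python3 -m jog '[[0,0,0,0,0,-0.5,-1],[0,0,0,0,0,-0.6,-1],[0,0,0,0,0,0,-1]]'|tail -3
python3 go.py .538 .207 .148
```

```text
contact_force: [-0.3, -0.6, 0.9]
opening: -0.0002
grip_force: 0.0
z axis [ 3.2e-03  4.0e-04 -1.0e+00] pos [0.5444 0.1477 0.1858] shift/30mm [ 0.42  -1.943  1.26 ] F [-0.26 -0.61  0.88]
```

```bash
f(){ grep -E '^t:|tool_pos|contact' | tr '\n' ' '; echo; }
python3 -m jog '[[0,0,0,0.21,-0.97,0,-1],[0,0,0,0.21,-0.97,0,-1],[0,0,0,0,0,0.6,-1],[0,0,0,0,0,0.6,-1],[0,0,0,0,0,0,-1]]' |f
python3 -m jog '[[0,0,0,0,0,0.1,-1],[0,0,0,0,0,0.05,-1],[0,0,0,0,0,0,-1]]' |f
python3 -m jog '[[0,0,0,0,0,0.1,-1],[0,0,0,0,0,0.08,-1],[0,0,0,0,0,0,-1]]' |f
```

```text
t: 7.2 tool_pos: [0.5353, 0.2055, 0.1446] contact_force: [0.5, 0.0, -0.7] 
t: 7.58 tool_pos: [0.5372, 0.2066, 0.1437] contact_force: [-0.2, 0.1, 0.1] 
t: 7.95 tool_pos: [0.5372, 0.2069, 0.1384] contact_force: [-0.4, -0.3, 2.6]
```

```bash
f(){ grep -E '^t:|tool_pos|contact' | tr '\n' ' '; echo; }
python3 -m jog '[[0,0,0,0,0,0.08,-1],[0,0,0,0,0,0,-1],[0,0,0,0,0,0,-1]]' |f
python3 -m jog '[[0,0,0,0,0,0.07,-1],[0,0,0,0,0,0,-1],[0,0,0,0,0,0,-1]]' |f
```

```text
t: 8.32 tool_pos: [0.5373, 0.2069, 0.1361] contact_force: [0.3, 0.1, 5.0] 
t: 8.7 tool_pos: [0.5377, 0.207, 0.1345] contact_force: [0.4, 0.4, 6.4]
```

```bash
f(){ grep -E '^t:|tool_pos|contact' | tr '\n' ' '; echo; }
python3 -m jog '[[0,0,0,0,0,0.06,-1],[0,0,0,0,0,0,-1],[0,0,0,0,0,0,-1]]' |f
python3 -m jog '[[0,0,0,0,0,-0.5,-1],[0,0,0,0,0,-0.6,-1],[0,0,0,0,0,0,-1]]'|f
python3 go.py .533 .2665 .130
```

```text
t: 9.07 tool_pos: [0.5379, 0.2071, 0.1332] contact_force: [-0.0, 0.5, 8.0] 
t: 9.45 tool_pos: [0.5379, 0.207, 0.1667] contact_force: [-0.3, -0.5, 0.3] 
z axis [ 3.e-03  7.e-04 -1.e+00] pos [0.5379 0.207  0.1667] shift/30mm [ 0.469 -1.934  1.223] F [-0.29 -0.54  0.29]
```

```bash
f(){ grep -E '^t:|tool_pos|contact' | tr '\n' ' '; echo; }
python3 -m jog '[[0,0,0,0.23,-0.97,0,-1],[0,0,0,0.23,-0.97,0,-1],[0,0,0,0,0,0.6,-1],[0,0,0,0,0,0.5,-1],[0,0,0,0,0,0,-1]]' |f
python3 -m jog '[[0,0,0,0,0,0.1,-1],[0,0,0,0,0,0.1,-1],[0,0,0,0,0,0,-1]]' |f
python3 -m jog '[[0,0,0,0,0,0.1,-1],[0,0,0,0,0,0.1,-1],[0,0,0,0,0,0,-1]]' |f
python3 go.py .533 .2665 .114
```

```text
t: 10.07 tool_pos: [0.53, 0.2649, 0.1285] contact_force: [-0.4, 0.7, -0.5] 
t: 10.45 tool_pos: [0.5318, 0.2662, 0.1258] contact_force: [-0.3, -0.2, 0.1] 
t: 10.82 tool_pos: [0.5319, 0.2664, 0.12] contact_force: [-0.3, -0.1, 2.5] 
z axis [ 7.e-04  2.e-04 -1.e+00] pos [0.5319 0.2664 0.12  ] shift/30mm [0.035 0.01  0.199] F [-0.27 -0.14  2.51]
```

```bash
f(){ grep -E '^t:|tool_pos|contact' | tr '\n' ' '; echo; }
python3 -m jog '[[0,0,0,0,0,0.08,-1],[0,0,0,0,0,0.05,-1],[0,0,0,0,0,0,-1]]' |f
python3 -m jog '[[0,0,0,0,0,0.06,-1],[0,0,0,0,0,0,-1],[0,0,0,0,0,0,-1]]' |f
```

```text
t: 11.2 tool_pos: [0.532, 0.2665, 0.1162] contact_force: [-0.1, 0.2, 3.9] 
t: 11.58 tool_pos: [0.5322, 0.2665, 0.1149] contact_force: [0.5, -0.2, 5.9]
```

```bash
f(){ grep -E '^t:|tool_pos|contact' | tr '\n' ' '; echo; }
python3 -m jog '[[0,0,0,0,0,0.06,-1],[0,0,0,0,0,0.02,-1],[0,0,0,0,0,0,-1]]' |f
python3 -m jog '[[0,0,0,0,0,-0.6,-1],[0,0,0,0,0,-1,-1],[0,0,0,0,0,-1,-1],[0,0,0,0,0,-0.6,-1],[0,0,0,0,0,0,-1]]'|f
python3 go.py .5645 -.184 .200
```

```text
t: 11.95 tool_pos: [0.5325, 0.2667, 0.1132] contact_force: [-0.9, -1.0, 7.6] 
t: 12.58 tool_pos: [0.5323, 0.2666, 0.2092] contact_force: [-0.1, -0.8, -1.6] 
z axis [ 2.5e-03  9.0e-04 -1.0e+00] pos [0.5323 0.2666 0.2092] shift/30mm [-3.732 14.588  0.294] F [-0.06 -0.76 -1.57]
```

```bash
f(){ grep -E '^t:|tool_pos|contact' | tr '\n' ' '; echo; }
python3 -m jog '[[0,0,0,-0.25,0.97,0,-1],[0,0,0,-0.25,0.97,0,-1],[0,0,0,-0.25,0.97,0,-1],[0,0,0,-0.25,0.97,0,-1],[0,0,0,-0.25,0.97,0,-1]]' |f
python3 -m jog '[[0,0,0,-0.25,0.97,0,-1],[0,0,0,-0.25,0.97,0,-1],[0,0,0,-0.25,0.97,0,-1],[0,0,0,-0.25,0.97,0,-1],[0,0,0,-0.25,0.97,0,-1]]' |f
python3 -m jog '[[0,0,0,-0.25,0.97,0,-1],[0,0,0,-0.25,0.97,0,-1],[0,0,0,-0.25,0.97,0,-1],[0,0,0,-0.25,0.97,0,-1],[0,0,0,-0.25,0.97,0,-1]]' |f
python3 -m jog '[[0,0,0,0,0,0.9,-1],[0,0,0,0,0,0.9,-1],[0,0,0,0,0,0,-1],[0,0,0,0,0,0,-1]]' |f
python3 go.py .5645 -.184 .080
python3 - <<'E'
from h import *
s=grab('side');t=grab('top');o=status.get_obs()['tool_pos']
a=cv2.resize(s['img'][215:315,175:255,::-1],(480,600),interpolation=cv2.INTER_CUBIC)
b=cv2.resize(t['img'][180:280,170:223,::-1],(318,600),interpolation=cv2.INTER_CUBIC)
cv2.imwrite('pics/after.png',np.hstack([a,b]))
E
```

```text
t: 13.2 tool_pos: [0.541, 0.1154, 0.2054] contact_force: [-0.3, -0.0, 0.6] 
t: 13.82 tool_pos: [0.5515, -0.0342, 0.2054] contact_force: [0.3, 0.9, 0.2] 
t: 14.45 tool_pos: [0.562, -0.1839, 0.2053] contact_force: [0.3, 0.3, 0.2] 
t: 14.95 tool_pos: [0.5629, -0.1832, 0.1536] contact_force: [0.0, 0.2, 0.3] 
z axis [-4.e-04  2.e-04 -1.e+00] pos [ 0.5629 -0.1832  0.1536] shift/30mm [0.042 0.042 2.452] F [0.   0.19 0.29]
```

View pics/after.png

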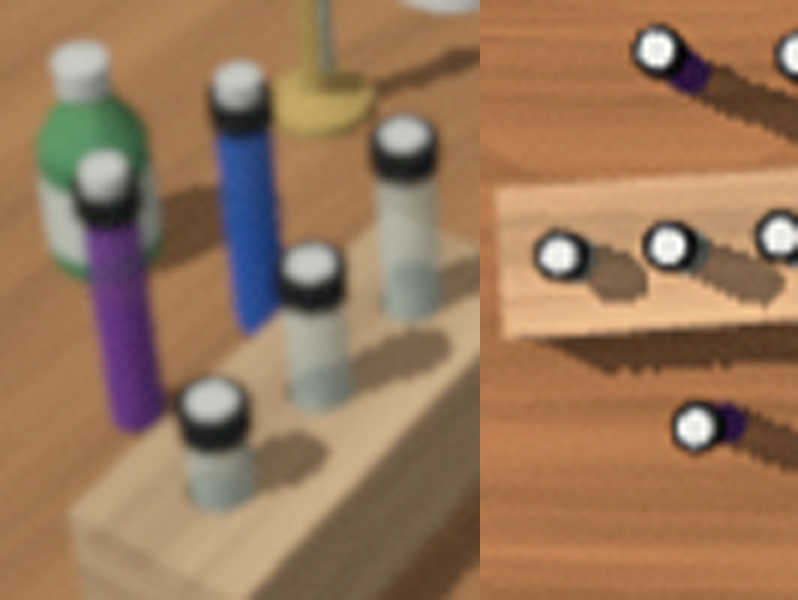

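The picture shows all three buttons at (400,135), (312,262) and (212,400) now low in their stoppers. The tubes are upright and the look-alikes are undisturbed. Now the tap.

```bash
f(){ grep -E '^t:|tool_pos|contact' | tr '\n' ' '; echo; }
python3 -m jog '[[0,0,0,0.04,0.04,0.9,-1],[0,0,0,0,0,0.9,-1],[0,0,0,0,0,0.55,-1],[0,0,0,0,0,0,-1],[0,0,0,0,0,0,-1]]' |f
python3 -m jog '[[0,0,0,0,0,0.1,-1],[0,0,0,0,0,0.07,-1],[0,0,0,0,0,0,-1]]' |f
python3 -m jog '[[0,0,0,0,0,0.07,-1],[0,0,0,0,0,0,-1],[0,0,0,0,0,0,-1]]' |f
```

```text
t: 15.68 tool_pos: [0.5654, -0.1845, 0.0846] contact_force: [0.1, -0.7, 0.0] 
t: 16.05 tool_pos: [0.5644, -0.1841, 0.078] contact_force: [-0.1, -0.6, -0.0] 
t: 16.42 tool_pos: [0.5647, -0.1842, 0.0761] contact_force: [-0.3, 0.5, 1.7]
```

```bash
f(){ grep -E '^t:|tool_pos|contact' | tr '\n' ' '; echo; }
python3 -m jog '[[0,0,0,0,0,0.08,-1],[0,0,0,0,0,0.06,-1],[0,0,0,0,0,0,-1]]' |f
python3 -m jog '[[0,0,0,0,0,-0.4,-1],[0,0,0,0,0,-1,-1],[0,0,0,0,0,-1,-1],[0,0,0,0,0,-1,-1],[0,0,0,0,0,0,-1]]' |f
```

```text
t: 16.8 tool_pos: [0.5648, -0.1842, 0.0721] contact_force: [-0.1, 0.1, 4.3] 
t: 17.42 tool_pos: [0.566, -0.1848, 0.1771] contact_force: [-0.2, -0.8, 0.4]
```

```bash
python3 -m jog '[[0,0,0,0,0,0,-1],[0,0,0,0,0,0,-1],[0,0,0,0,0,0,-1]]' | tail -3; python3 -c "
from station import finish_job; print(finish_job())"
```

```text
contact_force: [0.4, -0.3, -0.9]
opening: 0.0002
grip_force: 0.0
the job is handed in; nothing more can be done
None
```

I pressed the tall, middle and short vent buttons in that order, reading about 8 N at most, then tapped the dome (about 4 mm, 4.3 N), lifted clear and handed the job in at about 18 s; a picture confirmed the three buttons in, but I did not photograph the dome springing back.

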